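# Wedge the rocking plinth steady

### The job

The low wooden plinth rocks because its near left foot is too short. Push the wooden wedge along the table, thin end first, under that foot just until the plinth no longer rocks and still stands level; then press straight down with the fingertips on the plinth's top above that foot, with about 10 N, and finish while still pressing there, so that the wedge is seen to carry it. Do not grip or lift anything, do not shove the plinth out of its place, keep the tin standing on it and leave the other things alone.

Things in the scene. Friction and masses are not known exactly. Their poses are not given: they have to be found in the camera images.
- plinth: Low square wooden box on four domed feet (28 mm across), 204x204 mm, flat top 72 mm and underside 30 mm above the table, 2.2 kg, loose. Origin: its centre at table level; z up, x away from the robot, y left (at yaw 0). Feet at x, y = +-80 mm. The near left foot (-80, +80), before which the wedge lies, ends 8 to 13 mm (not told) above the table while the plinth stands level on the other three.
- corner (a point): The point on the plinth's flat top straight above the short foot, 72 mm above the table, 22 mm in from both sides. Unwedged, a press of 2 to 7 N here rocks the plinth down onto the short foot, a tilt of 0.07 to 0.12 rad; let go, it rocks back level.
- wedge: Loose wooden wedge lying flat, 110 mm long (x), 50 mm wide (y), 60 g. Origin: centre of its underside. Nose (+x end) 2 mm thick, pointing roughly at the short foot; back (-x end) an upright face 20 mm high, 55 mm behind the origin. The top slopes 1 mm in 6 mm. It slides with about 0.5 N; jammed under the foot the push rises to 3 N or more, and 6 mm farther lifts the foot 1 mm and tilts the plinth.
- tin: Olive-gold screw tin, 68 mm across, 74 mm tall, 0.39 to 0.54 kg, loose on the far right part of the plinth's top. Origin: centre of its underside. It must stay standing there.
- pot_front: Small pale glaze bottle with a white cap, 32 mm across, 55 mm tall, on the table in front of the plinth. Origin: centre of its underside. Leave alone.
- pot_left: Small pale glaze bottle with a white cap, 32 mm across, 44 mm tall, on the table to the left of the plinth. Origin: centre of its underside. Leave alone.
- rib: Flat wooden kidney-shaped rib, 52x92x9 mm, on the table at the right. Leave alone.
- loop: Loop tool with a wooden handle, 26x167x14 mm, on the table at the left. Leave alone.
- pot_far: Small dark red glaze bottle with a white cap, 32 mm across, 53 mm tall, on the table at the left. Origin: centre of its underside. Leave alone.
Not all that is in view belongs to the job. Of the things that look like the wedge, the largest one is meant.

How it is judged (in metres and radians):
At the end, for the whole second after the job is handed in: The program ends with the fingers pressing on the plinth (over 5 N), the wedge lying on the table under the short foot and carrying more than 2 N of it, the plinth still and level within 0.015 rad (2 mm at the foot) and within 20 mm of where it stood, the tin upright on it (contact force between the fingers and plinth above 5 N and contact force between wedge and plinth above 2 N and angle between plinth's own z axis and vertical below 0.015 rad and linear speed of plinth below 0.01 m/s and y of corner in the frame of wedge between -0.03 and 0.03 m and x of corner in the frame of wedge between -0.055 and 0.055 m and z of tin in the frame of plinth above 0.06 m and angle between tin's own z axis and vertical below 0.2 rad and height (world z) of wedge below 0.006 m and distance of plinth from where it was at the start of the episode below 0.02 m); the arm keeps its last pose, push and grip.
It fails at once if the wedge is lifted off the table or tipped over (height (world z) of wedge above 0.015 m or angle between wedge's own z axis and vertical above 0.3 rad).
It fails at once if the plinth is lifted or carried, or shoved more than 30 mm (height (world z) of plinth above 0.02 m or distance of plinth from where it was at the start of the episode above 0.03 m).
It fails at once if the tin falls over, falls off the plinth or is lifted from it (angle between tin's own z axis and vertical above 0.4 rad or z of tin in the frame of plinth below 0.05 m or z of tin in the frame of plinth above 0.09 m).
It fails at once if another thing on the table is moved by more than 30 mm (distance of any of pot_front, pot_left, rib, loop, pot_far from where it was at the start of the episode above 0.03 m).
It also fails if it takes over 48 s, if anything falls off the work surface, if the arm or the gripper's body presses on something with over 40 N, if the wrist force passes 120 N, or if a joint passes its speed limit or range.

### The arm

A 6-joint arm with a two-finger parallel gripper is mounted at the origin on a cart in front of the work surface, level with it; the furniture and walls round the work are solid. World frame = base frame: x ahead of the robot, y to its left, z up, the work surface at z = 0. Lengths are in mm, angles in rad, forces in N, time in s.
With the tool pointing down it reaches from about 400 to 925 mm from the base axis. Payload 12.5 kg.
Tool frame: the origin (TCP) lies at the very end of the fingers, on their centre line; the grasp point (between the pads) lies 19 mm behind it; z points along the fingers, y is the direction in which the jaws open and shut (so a half turn about z gives the same grasp; the last joint's range is limited). The gripper opens to 95 mm and grips with 3 to 60 N. Pads are 20 mm wide; open, the fingers measure 119 mm over their backs; the gripper's body (75 mm by 180 mm) begins 59 mm behind the grasp point.
Start: joints at [1.133, 0.491, 1.559, -0, 1.092, -0.106], TCP at [203.575, 590.935, 214.661] pointing down, gripper open.
Joint ranges: [-3.1, 3.1], [-0.84, 2.19], [0.05, 2.79], [-1.13, 4.28], [0.06, 2.93], [-2.69, 2.69]. Speed limits (rad/s): [2.22, 2.22, 2.79, 3.14, 3.14, 3.14].

### API

Orientations are given as [roll, pitch, yaw] about the fixed x, y, z axes, in that order (R = Rz(yaw) Ry(pitch) Rx(roll)).
In Python, from cell import env, read_camera, get_calibration gives the robot as it stands.
- The arm moves only by the tool arm_command, never from a script. Its argument "targets" is a list of rows, each a list of 3 entries, a list of its own where there are three numbers: the turn, a rotation vector about the tool's x, y, z in rad, then the shift along the tool's x, y, z in m, then the closure in counts, from 0 (fully open) to 255 (shut). In form: [[[rx, ry, rz], [tx, ty, tz], fingers], ...]. A call has 1 to 8 rows; each row is the pose to reach, as a shift and turn from the pose commanded when the call began, along the tool's axes at that moment; what a row does not reach only later rows make up. A row lasts 1/10 s, in which the tool goes at most 50 mm and 8.59 degrees, less where a joint would pass 70% of its speed; a pose out of reach is approached as far as the arm can. A call with a gripper value outside its range is refused whole. The fingers move at their own pace and stop on an object; the grip force is fixed at half the most. Time passes only in rows, so rows that repeat a pose let the fingers close. It gives the time, the measured TCP pose, the force and the opening at its end, in the units of the state.
- env.state(): the state, without advancing time (a new reading comes with each control period).
- read_camera(name): name is "scene" or "top" or "wrist"; returns (picture, depth): 420x560x3 uint8, blue, green, red; 420x560 float32, mm along the optical axis (not along the pixel's ray), 0 where there is no reading.
- get_calibration(name): a dict with "vfov" (degrees; the focal length in pixels is half the picture's height over the tangent of half this angle, whatever the lens; pixels are square), "cx", "cy" (the principal point, pixels), "world_from_camera" (4x4, takes a point from camera to world coordinates). Camera axes: x right, y down, z forward; pixel columns grow to the right and rows downward; lengths in mm; the calibration is good to about 2 mm. A picture is of the moment at which its call begins: read the wrist's pose just before it. get_calibration takes no time and is no camera call; for the wrist camera it gives the pose at the moment of the call.
- env.job_done(): hands the job in, once; it reports no verdict.
The state is a dict: "t": time; "joints": joint angles; "qvel": joint speeds; "tau": joint torques, N m; "eef_pos": TCP position; "tcp_rot": TCP orientation; "ft_force": force on the tool from outside, world axes, zero at the start; "moment": the same for the moment, N m; "opening": opening from 0.0 (shut) to 1.0 (fully open).
Only numpy, scipy, OpenCV 4.12 (cv2) and the standard library are available. Lean on these libraries where they do the work, as an engineer would, in place of code of your own. Each camera call takes 0.05 s, during which the arm holds its last target.

## Working session

There is one attempt and no reset: what is moved stays moved. The work goes in short steps, Python scripts to look and compute and a tool call to move; the robot and the scene stay as the last step left them, time stands still between calls to the robot, and variables do not carry over. Pictures are saved under pics/ and viewed, and the job is handed in when it is done.

Besides the shell and the picture viewer there is one more tool, called by a JSON object that holds its "op" and its "data". arm_command: Moves the arm, as the interface text tells. Its arguments: {"type":"object","properties":{"targets":{"type":"array"}},"required":["targets"]}

```bash
mkdir -p pics; ls
cat > h.py <<'E'
import numpy as np, cv2
from cell import env, read_camera, get_calibration
def K(c):
    f=210/np.tan(np.radians(c["vfov"])/2); return f
def ray(c,u,v,z):
    f=K(c);T=np.array(c["world_from_camera"]);d=T[:3,:3]@np.array([(u-c["cx"])/f,(v-c["cy"])/f,1]);o=T[:3,3]
    return o+d*(z-o[2])/d[2]
def proj(c,p):
    f=K(c);T=np.linalg.inv(np.array(c["world_from_camera"]));q=T[:3,:3]@np.array(p)+T[:3,3]
    return q[0]/q[2]*f+c["cx"],q[1]/q[2]*f+c["cy"]
E
python3 - <<'E'
from h import *
print(env.state())
for n in ("scene","top"):
    p,d=read_camera(n);cv2.imwrite(f"pics/{n}0.png",p);np.save(f"{n}0d.npy",d);print(n,get_calibration(n))
E
```

```text
pics
{'t': 0.0, 'joints': array([ 1.13337430e+00,  4.91569788e-01,  1.55944941e+00,  1.60601186e-05,
        1.09169688e+00, -1.05570558e-01]), 'qvel': array([-0.00095283, -0.00029341,  0.00181938,  0.00152574, -0.00027441,
       -0.0004078 ]), 'tau': array([-1.93112348e-03, -6.12635136e+01, -2.58178157e+01,  6.91656070e-02,
        4.82964842e-02, -8.96650067e-05]), 'eef_pos': array([203.47536686, 590.69415939, 214.05540845]), 'tcp_rot': array([-3.14047698e+00, -1.32544781e-04,  2.80973370e+00]), 'ft_force': array([-1.0643191 , -0.608733  , -0.09344983]), 'moment': array([-0.00326365,  0.00177332,  0.02204935]), 'opening': 0.9988397920384751}
scene {'vfov': 56.22111484020708, 'cx': 284.1492472818395, 'cy': 208.7297370601724, 'world_from_camera': array([[ 8.00009359e-01, -3.28159792e-01,  5.02290928e-01,
         6.64612874e+01],
       [-5.99505181e-01, -4.70770727e-01,  6.47277730e-01,
        -6.30814670e+02],
       [ 2.40533403e-02, -8.18954256e-01, -5.73354483e-01,
         6.17459044e+02],
       [ 0.00000000e+00,  0.00000000e+00,  0.00000000e+00,
         1.00000000e+00]])}
top {'vfov': 48.321292795203625, 'cx': 285.1361069605126, 'cy': 206.13347146117988, 'world_from_camera': array([[-1.81388110e-03, -9.90978195e-01,  1.34010923e-01,
         3.70707704e+02],
       [-9.99919866e-01,  3.47638760e-03,  1.21728030e-02,
        -3.80279992e+01],
       [-1.25288562e-02, -1.33978104e-01, -9.90905089e-01,
         1.50703606e+03],
       [ 0.00000000e+00,  0.00000000e+00,  0.00000000e+00,
         1.00000000e+00]])}
```

View pics/scene0.png

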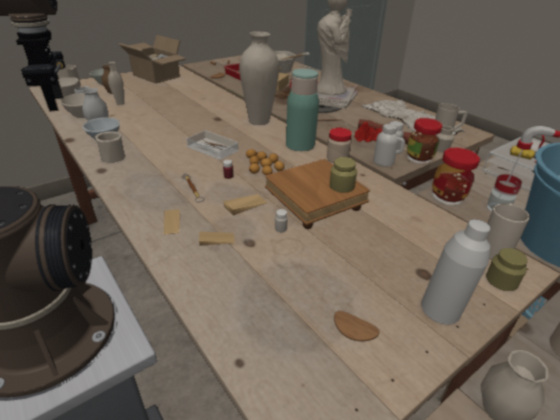

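View pics/top0.png

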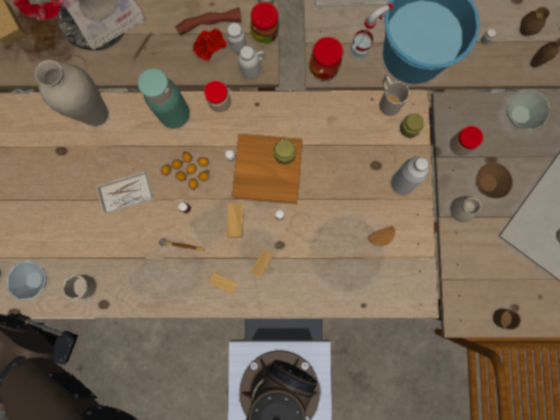

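The top view shows the plinth near (268,168). There are three wedge-like pieces: (235,220), (222,282) and (261,263). The one at (235,220) looks largest and lies before the near left foot. I'll check it in a crop.

Run:
```python
from h import *
p=cv2.imread("pics/top0.png");cv2.imwrite("pics/topc.png",cv2.resize(p[120:300,150:320],None,fx=4.4,fy=3.3*4.4/4.4,interpolation=cv2.INTER_CUBIC) if 0 else cv2.resize(p[125:275,190:320],None,fx=4,fy=4,interpolation=cv2.INTER_CUBIC))
p=cv2.imread("pics/scene0.png");cv2.imwrite("pics/scenec.png",cv2.resize(p[140:260,160:380],None,fx=3.6,fy=3.6,interpolation=cv2.INTER_CUBIC))
c=get_calibration("top");f=K(c);d=np.load("top0d.npy")
for n,u,v in (("w",235,220),("b",222,282),("c",261,263),("pl",250,180),("front",280,215),("left",230,155),("far",184,207)):
    print(n,ray(c,u,v,0).round(), d[v,u])
```

```text
w [530. 143.   0.] 1510.6334
b [331. 182.   0.] 1485.2988
c [391.  58.   0.] 1491.0953
pl [661.  95.   0.] 1462.7151
front [546.  -3.   0.] 1455.6019
left [746. 162.   0.] 1504.5563
far [573. 310.   0.] 1472.6991
```

View pics/topc.png

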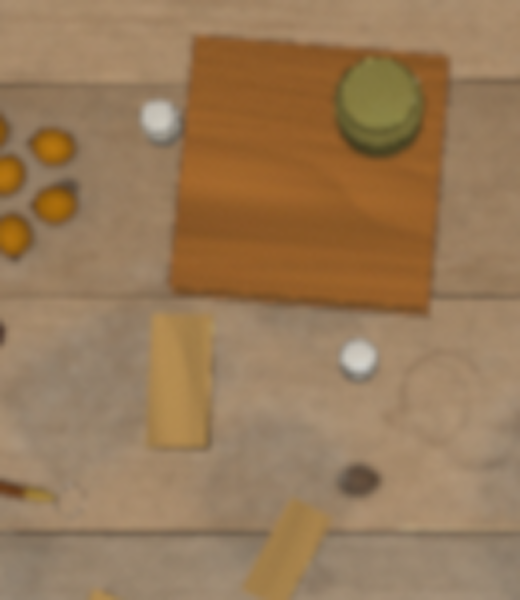

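View pics/scenec.png

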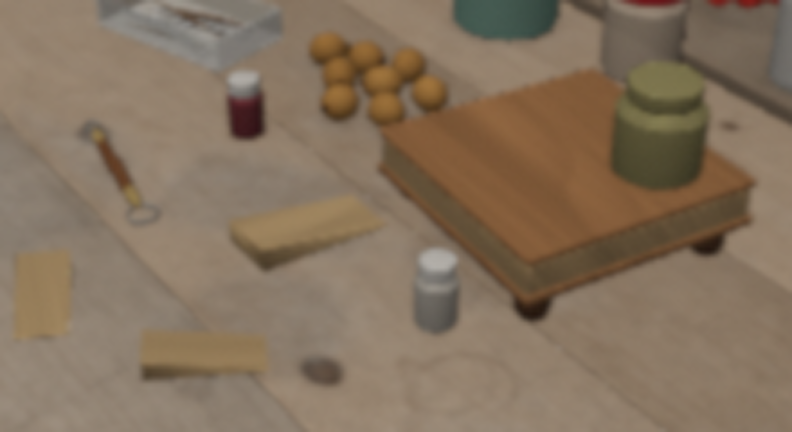

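```bash
cat >> h.py <<'E'
def comp(mask,u,v):
    n,l,s,c=cv2.connectedComponentsWithStats(mask.astype(np.uint8)); return (l==l[v,u]).astype(np.uint8)
E
python3 - <<'E'
from h import *
p=cv2.imread("pics/top0.png");c=get_calibration("top")
h=cv2.cvtColor(p,cv2.COLOR_BGR2HSV);print(h[180,250],h[220,235],h[240,235],h[215,222])
big=cv2.resize(p,None,fx=4,fy=4,interpolation=cv2.INTER_CUBIC);h=cv2.cvtColor(big,cv2.COLOR_BGR2HSV)
for n,u,v,lo,z in(("plinth",250,180,150,72),("wedge",235,220,105,10)):
    m=comp(cv2.morphologyEx((h[...,1]>lo).astype(np.uint8),cv2.MORPH_OPEN,np.ones((7,7))),4*u+2,4*v+2)
    print(n,m.sum()/16)
    ct=max(cv2.findContours(m,0,2)[0],key=cv2.contourArea)
    b=cv2.boxPoints(cv2.minAreaRect(ct))
    cv2.drawContours(big,[ct],-1,(0,255,0),1)
    for q in b:
        print((q/4).round(1),ray(c,(q[0]+.5)/4-.5,(q[1]+.5)/4-.5,z).round(1))
cv2.imwrite("pics/seg.png",big[500:1050,740:1300])
E
```

```text
[ 14 183 138] [ 18 140 177] [ 16  88 159] [ 15  73 146]
plinth 3691.125
[232.4 198. ] [592.1 144.5  72. ]
[237.7 133.9] [797.3 130.3  72. ]
[302.2 139.2] [778.7 -73.3  72. ]
[296.8 203.4] [574.5 -55.4  72. ]
wedge 538.4375
[226.2 237.1] [474.9 170.7  10. ]
[227.3 202.7] [586.3 168.7  10. ]
[243.4 203.2] [584.4 116.5  10. ]
[242.3 237.6] [473. 119.  10.]
```

View pics/seg.png

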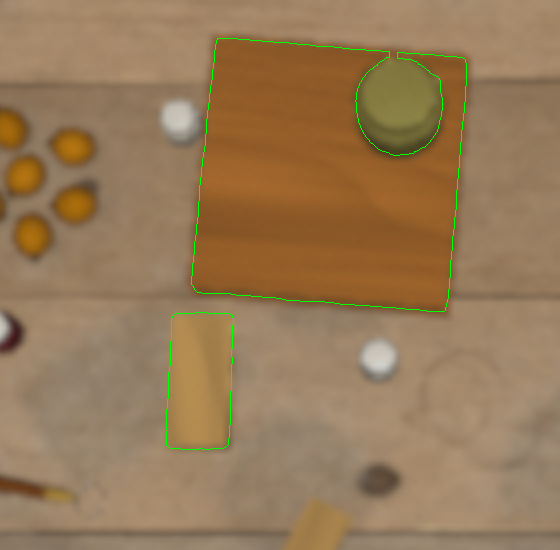

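The largest wedge is confirmed: it lies before the near left foot, centred near (530,143). The short foot is near (613,123), so the wedge sits about 20 mm too far left. I'll shift it sideways with two spread fingertips, then push it from behind.

```bash
cat >> h.py <<'E'
from scipy.spatial.transform import Rotation as Ro
def plan(cp,cyaw,tp,tyaw):
    R=Ro.from_euler('xyz',[np.pi,0,cyaw]); R2=Ro.from_euler('xyz',[np.pi,0,tyaw])
    s=R.inv().apply(np.array(tp)-np.array(cp))/1000
    print("turn",(R.inv()*R2).as_rotvec().round(4),"shift",s.round(4))
E
python3 - <<'E'
from h import *
c=get_calibration("top")
plan([203.575,590.935,214.661],2.8097,[505,210,120],np.pi/2)
for u,v in((226.2,237.1),(242.3,237.6)): print(ray(c,u,v,20))
for u,v in((227.3,202.7),(243.4,203.2)): print(ray(c,u,v,2))
E
```

```text
turn [ 0.     -0.      1.2389] shift [-0.4091 -0.2619  0.0947]
[473.03259041 167.98602754  20.        ]
[471.30501539 116.67170754  20.        ]
[586.18020935 168.58369084   2.        ]
[584.3494154  116.13384782   2.        ]
```

{"op": "arm_command", "data": {"targets": [[[0,0,1.2389],[-0.4091,-0.2619,0.0947],150],[[0,0,1.2389],[-0.4091,-0.2619,0.0947],150],[[0,0,1.2389],[-0.4091,-0.2619,0.0947],150],[[0,0,1.2389],[-0.4091,-0.2619,0.0947],150],[[0,0,1.2389],[-0.4091,-0.2619,0.0947],150],[[0,0,1.2389],[-0.4091,-0.2619,0.0947],150],[[0,0,1.2389],[-0.4091,-0.2619,0.0947],150],[[0,0,1.2389],[-0.4091,-0.2619,0.0947],150]]}}

```text
t: 0.9
eef_pos: [448.1, 281.4, 137.7]
tcp_rot: [-3.142, -0.0, 1.604]
ft_force: [-0.2, 0.9, 0.3]
opening: 0.426
```

{"op": "arm_command", "data": {"targets": [[[0,0,0],[0,0,0],150],[[0,0,0],[0,0,0],150]]}}

```text
t: 1.1
eef_pos: [447.6, 282.2, 137.7]
tcp_rot: [-3.141, 0.0, 1.608]
ft_force: [0.3, 0.1, 0.7]
opening: 0.414
```

Run:
```python
from h import *
s=env.state();print(s['eef_pos'],s['tcp_rot'],s['ft_force'])
p=s['eef_pos']+[0,0,.5]
plan(p,s['tcp_rot'][2],[505,200,110],np.pi/2)
plan(p,s['tcp_rot'][2],[505,200,9],np.pi/2)
p,d=read_camera("wrist");cv2.imwrite("pics/w1.png",p);print(get_calibration("wrist"))
```

```text
[447.59463785 282.22270912 137.71202787] [-3.14066632e+00  1.82609047e-04  1.60822121e+00] [0.26436977 0.05239983 0.68732513]
turn [ 0.     -0.      0.0374] shift [-0.0843  0.0543  0.0282]
turn [ 0.     -0.      0.0374] shift [-0.0843  0.0543  0.1292]
{'vfov': 70.89617396508994, 'cx': 278.8478305022785, 'cy': 205.23709964721422, 'world_from_camera': array([[ 9.99220492e-01,  3.82706578e-02,  9.68327290e-03,
         4.44533100e+02],
       [ 3.94726006e-02, -9.65063080e-01, -2.59027344e-01,
         3.56855208e+02],
       [-5.68177656e-04,  2.59207654e-01, -9.65821448e-01,
         3.07456975e+02],
       [ 0.00000000e+00,  0.00000000e+00,  0.00000000e+00,
         1.00000000e+00]])}
```

View pics/w1.png

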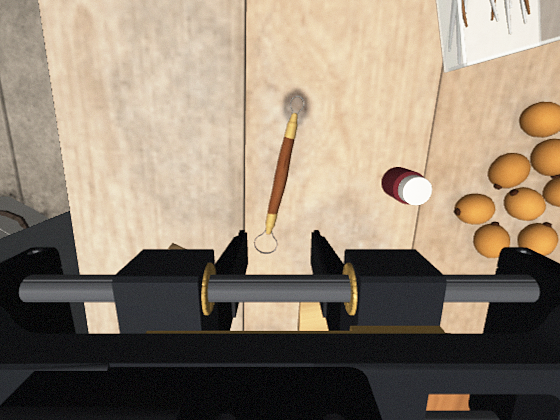

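The wrist view shows the loop (end at 265,242) below and left of the fingers. My descent spot at x=505, y=200 clears it.

{"op": "arm_command", "data": {"targets": [[[0,0,0.0374],[-0.0843,0.0543,0.0282],150],[[0,0,0.0374],[-0.0843,0.0543,0.0282],150],[[0,0,0.0374],[-0.0843,0.0543,0.0282],150],[[0,0,0.0374],[-0.0843,0.0543,0.075],150],[[0,0,0.0374],[-0.0843,0.0543,0.11],150],[[0,0,0.0374],[-0.0843,0.0543,0.129],150],[[0,0,0.0374],[-0.0843,0.0543,0.129],150]]}}

```text
t: 1.85
eef_pos: [503.0, 202.3, 7.2]
tcp_rot: [-3.138, 0.001, 1.575]
ft_force: [0.3, -0.0, -0.0]
opening: 0.412
```

Run:
```python
from h import *
s=env.state();print(s['eef_pos'],s['tcp_rot'],s['ft_force'])
p,d=read_camera("scene");cv2.imwrite("pics/s2.png",cv2.resize(p[130:270,140:380],None,fx=3.3,fy=3.3))
```

```text
[502.95168012 202.25262512   7.23885422] [-3.13776436e+00  8.33060865e-04  1.57532415e+00] [ 0.34886711 -0.03360729 -0.00349221]
```

View pics/s2.png

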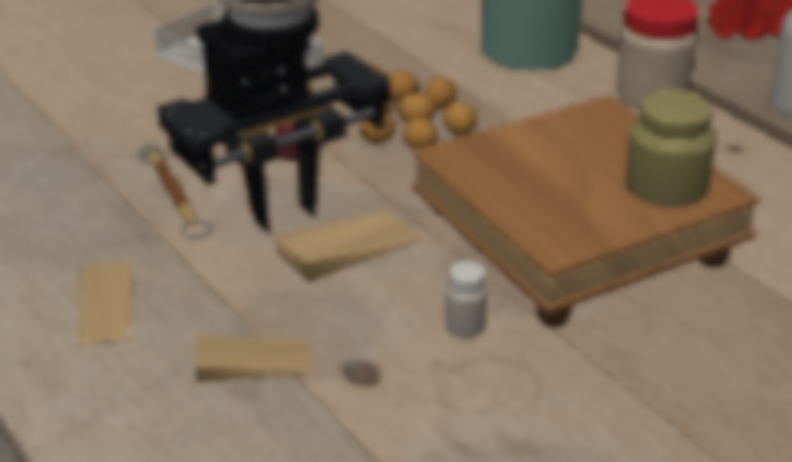

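{"op": "arm_command", "data": {"targets": [[[0,0,0],[-0.02,0,0],150],[[0,0,0],[-0.024,0,0],150],[[0,0,0],[-0.028,0,0],150],[[0,0,0],[-0.032,0,0],150],[[0,0,0],[-0.036,0,0],150],[[0,0,0],[-0.04,0,0],150],[[0,0,0],[-0.044,0,0],150],[[0,0,0],[-0.044,0,0],150]]}}

```text
t: 2.7
eef_pos: [504.8, 156.6, 9.0]
tcp_rot: [-3.141, -0.0, 1.572]
ft_force: [-0.5, -0.2, -0.4]
opening: 0.413
```

{"op": "arm_command", "data": {"targets": [[[0,0,0],[0.02,0,0],150],[[0,0,0],[0.042,0,0],150],[[0,0,0],[0.042,0,-0.05],150],[[0,0,0],[0.042,0,-0.1],150],[[0,0,-0.7854],[0.09,0,-0.1],150],[[0,0,-0.7854],[0.13,0,-0.1],150],[[0,0,-0.7854],[0.13,0,-0.1],150]]}}

```text
t: 3.4
eef_pos: [504.5, 290.6, 109.5]
tcp_rot: [3.14, -0.0, 2.031]
ft_force: [-1.5, 0.4, 0.2]
opening: 0.412
```

Run:
```python
from h import *
s=env.state();print(s['eef_pos'],s['tcp_rot'],s['ft_force'])
p,d=read_camera("top");cv2.imwrite("pics/t3.png",p);np.save("t3d.npy",d)
cv2.imwrite("pics/t3c.png",cv2.resize(p[125:275,190:320],None,fx=4,fy=4,interpolation=cv2.INTER_CUBIC))
```

```text
[504.51908512 290.60156686 109.53784166] [ 3.13966333e+00 -3.52217447e-04  2.03144676e+00] [-1.52843547  0.38433093  0.19498368]
```

View pics/t3c.png

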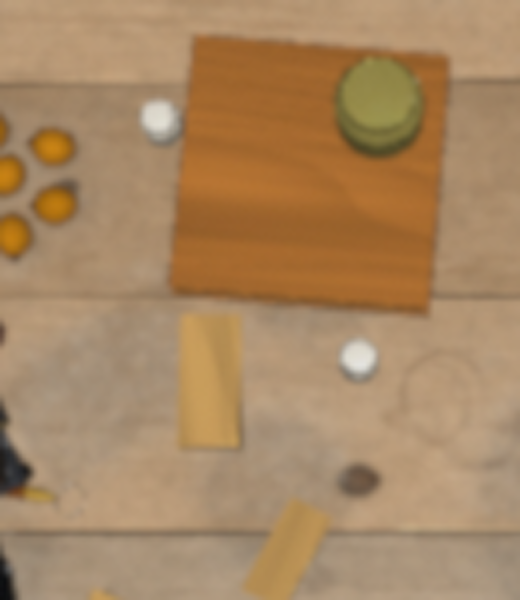

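The wedge moved right as planned (crop 180–241, 315–448). I'll measure it.

```bash
cat >> h.py <<'E'
def wedge(p,c,u,v,lo=105):
    big=cv2.resize(p,None,fx=4,fy=4,interpolation=cv2.INTER_CUBIC);h=cv2.cvtColor(big,cv2.COLOR_BGR2HSV)
    m=comp(cv2.morphologyEx(((h[...,1]>lo)&(h[...,2]>110)).astype(np.uint8),cv2.MORPH_OPEN,np.ones((7,7))),4*u+2,4*v+2)
    ct=max(cv2.findContours(m,0,2)[0],key=cv2.contourArea)
    b=cv2.boxPoints(cv2.minAreaRect(ct));b=(b+.5)/4-.5
    b=b[np.argsort(b[:,1])]
    return [ray(c,*q,2).round(1) for q in b[:2]]+[ray(c,*q,20).round(1) for q in b[2:]]
E
python3 - <<'E'
from h import *
c=get_calibration("top")
print(*wedge(cv2.imread("pics/top0.png"),c,235,220));print(*wedge(cv2.imread("pics/t3.png"),c,242,220))
s=env.state();print(s['eef_pos'],s['tcp_rot'][2])
plan(s['eef_pos'],s['tcp_rot'][2],[435,121.5,75],np.pi)
plan(s['eef_pos'],s['tcp_rot'][2],[435,121.5,8],np.pi)
E
```

```text
[587.4 169.8   2. ] [585.5 117.3   2. ] [474.2 169.3  20. ] [472.4 117.9  20. ]
[586.6 145.6   2. ] [585.6  94.    2. ] [474.5 143.7  20. ] [473.6  93.2  20. ]
[504.1956084  288.88573425 109.07914365] 2.0407674580673136
turn [ 0.      0.     -1.1008] shift [-0.1179 -0.1375  0.0341]
turn [ 0.      0.     -1.1008] shift [-0.1179 -0.1375  0.1011]
```

{"op": "arm_command", "data": {"targets": [[[0,0,-1.1008],[-0.1179,-0.1375,0.0341],212],[[0,0,-1.1008],[-0.1179,-0.1375,0.0341],212],[[0,0,-1.1008],[-0.1179,-0.1375,0.0341],212],[[0,0,-1.1008],[-0.1179,-0.1375,0.0341],212],[[0,0,-1.1008],[-0.1179,-0.1375,0.0341],212],[[0,0,-1.1008],[-0.1179,-0.1375,0.0341],212],[[0,0,-1.1008],[-0.1179,-0.1375,0.0341],212],[[0,0,-1.1008],[-0.1179,-0.1375,0.0341],212]]}}

```text
t: 4.25
eef_pos: [432.2, 120.3, 74.9]
tcp_rot: [-3.142, -0.0, 3.125]
ft_force: [-0.2, -0.1, 1.0]
opening: 0.168
```

{"op": "arm_command", "data": {"targets": [[[0,0,0],[0,0,0],212],[[0,0,0],[0,0,0],212],[[0,0,0],[0,0,0],212]]}}

```text
t: 4.55
eef_pos: [432.3, 120.7, 75.0]
tcp_rot: [3.142, -0.0, 3.12]
ft_force: [-0.6, -0.2, -1.0]
opening: 0.168
```

Run:
```python
from h import *
s=env.state();print(s['eef_pos'],s['tcp_rot'],s['ft_force'],s['opening'])
plan(s['eef_pos'],s['tcp_rot'][2],[440,119.5,8],np.pi)
```

```text
[432.32745103 120.73965528  74.96784749] [ 3.14154370e+00 -1.20908129e-04  3.12039788e+00] [-0.64286197 -0.22168022 -0.95783244] 0.16781980348905734
turn [ 0.      0.     -0.0212] shift [-0.0077 -0.0011  0.067 ]
```

{"op": "arm_command", "data": {"targets": [[[0,0,-0.0212],[-0.0077,-0.0011,0.035],212],[[0,0,-0.0212],[-0.0077,-0.0011,0.067],212],[[0,0,-0.0212],[-0.0077,-0.0011,0.067],212],[[0,0,-0.0212],[-0.0077,-0.0011,0.067],212]]}}

```text
t: 4.95
eef_pos: [439.7, 119.6, 8.1]
tcp_rot: [-3.141, -0.002, -3.14]
ft_force: [-0.3, -0.3, 0.2]
opening: 0.168
```

{"op": "arm_command", "data": {"targets": [[[0,0,0],[-0.02,0,0],212],[[0,0,0],[-0.026,0,0],212],[[0,0,0],[-0.032,0,0],212],[[0,0,0],[-0.038,0,0],212],[[0,0,0],[-0.044,0,0],212],[[0,0,0],[-0.05,0,0],212],[[0,0,0],[-0.055,0,0],212],[[0,0,0],[-0.06,0,0],212]]}}

```text
t: 5.75
eef_pos: [500.3, 119.8, 7.9]
tcp_rot: [3.142, -0.0, -3.139]
ft_force: [-0.8, 0.6, 0.4]
opening: 0.17
```

```bash
cat >> h.py <<'E'
def look(tag):
    F=[]
    for i,n in enumerate(("top","scene","scene","scene")):
        p,d=read_camera(n);s=env.state();F.append(s['ft_force'])
        if i<2: cv2.imwrite(f"pics/{tag}_{n}.png",p)
    print(tag,"t",s['t'],"pos",s['eef_pos'].round(1),"rot",s['tcp_rot'].round(4),"F",np.mean(F,0).round(2),"sd",np.std(F,0).round(2))
E
python3 - <<'E'
from h import *
look("a"); c=get_calibration("top");p=cv2.imread("pics/a_top.png")
cv2.imwrite("pics/ac.png",np.hstack([cv2.resize(p[125:275,190:320],None,fx=3,fy=3),cv2.resize(cv2.imread("pics/a_scene.png")[140:260,200:330],(390,360))[:450] if 0 else cv2.resize(cv2.imread("pics/a_scene.png")[130:280,200:330],None,fx=3,fy=3)]))
E
```

```text
a t 5.95 pos [500.  119.8   7.9] rot [ 3.1415 -0.     -3.1389] F [-0.12 -0.14  0.36] sd [0.41 0.57 0.09]
```

View pics/ac.png

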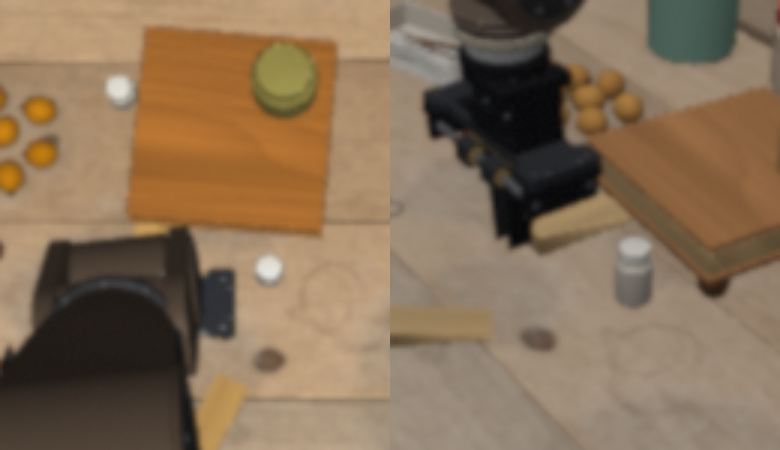

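The wedge is moving squarely and its nose is already under the plinth edge. I'll go on slowly and watch the push force.

{"op": "arm_command", "data": {"targets": [[[0,0,0],[-0.005,0,0],212],[[0,0,0],[-0.01,0,0],212],[[0,0,0],[-0.014,0,0],212],[[0,0,0],[-0.018,0,0],212],[[0,0,0],[-0.021,0,0],212],[[0,0,0],[-0.024,0,0],212]]}}

```text
t: 6.55
eef_pos: [524.3, 119.9, 8.0]
tcp_rot: [3.142, -0.0, -3.139]
ft_force: [-1.3, 0.6, -0.3]
opening: 0.163
```

{"op": "arm_command", "data": {"targets": [[[0,0,0],[-0.0015,0,0],212],[[0,0,0],[-0.003,0,0],212]]}}

```text
t: 6.75
eef_pos: [527.1, 119.9, 8.0]
tcp_rot: [3.142, -0.0, -3.139]
ft_force: [-1.3, 0.2, 0.7]
opening: 0.17
```

```bash
python3 -c "
from h import *
look('b')"
```

```text
b t 6.95 pos [527.1 119.9   8. ] rot [ 3.1415e+00  2.0000e-04 -3.1388e+00] F [-0.    0.31 -0.03] sd [0.37 0.46 0.43]
```

{"op": "arm_command", "data": {"targets": [[[0,0,0],[-0.0015,0,0],212],[[0,0,0],[-0.003,0,0],212]]}}

```text
t: 7.15
eef_pos: [530.1, 119.9, 8.0]
tcp_rot: [3.142, -0.0, -3.139]
ft_force: [-0.1, 1.1, 0.1]
opening: 0.169
```

```bash
python3 -c "
from h import *
look('c')"
```

```text
c t 7.35 pos [530.1 119.9   8. ] rot [ 3.1415e+00  1.0000e-04 -3.1388e+00] F [ 0.11  0.22 -0.18] sd [0.53 0.71 0.62]
```

{"op": "arm_command", "data": {"targets": [[[0,0,0],[-0.001,0,0],212],[[0,0,0],[-0.002,0,0],212],[[0,0,0],[-0.003,0,0],212]]}}

```text
t: 7.65
eef_pos: [533.1, 119.9, 8.0]
tcp_rot: [3.142, -0.0, -3.139]
ft_force: [-0.4, 0.2, -0.1]
opening: 0.167
```

```bash
python3 -c "
from h import *
look('d')"
```

```text
d t 7.85 pos [533.1 119.9   8. ] rot [ 3.1415e+00  1.0000e-04 -3.1388e+00] F [ 0.03 -0.02 -0.31] sd [0.41 0.31 0.56]
```

{"op": "arm_command", "data": {"targets": [[[0,0,0],[-0.001,0,0],212],[[0,0,0],[-0.002,0,0],212],[[0,0,0],[-0.003,0,0],212]]}}

```text
t: 8.15
eef_pos: [536.1, 119.9, 8.0]
tcp_rot: [3.142, 0.0, -3.139]
ft_force: [-0.7, 0.5, -0.3]
opening: 0.175
```

```bash
python3 -c "
from h import *
look('e')"
```

```text
e t 8.35 pos [536.2 119.9   8. ] rot [ 3.1415e+00  2.0000e-04 -3.1388e+00] F [-0.27  0.37 -0.16] sd [0.32 0.3  0.62]
```

{"op": "arm_command", "data": {"targets": [[[0,0,0],[-0.001,0,0],212],[[0,0,0],[-0.002,0,0],212],[[0,0,0],[-0.003,0,0],212]]}}

```text
t: 8.65
eef_pos: [539.1, 119.9, 8.0]
tcp_rot: [3.142, -0.0, -3.139]
ft_force: [-0.7, 0.2, 0.0]
opening: 0.166
```

```bash
python3 -c "
from h import *
look('f')"
```

```text
f t 8.85 pos [539.1 119.9   8. ] rot [ 3.1415e+00  2.0000e-04 -3.1388e+00] F [0.01 0.3  0.17] sd [0.32 0.71 0.21]
```

{"op": "arm_command", "data": {"targets": [[[0,0,0],[-0.001,0,0],212],[[0,0,0],[-0.002,0,0],212],[[0,0,0],[-0.003,0,0],212]]}}

```text
t: 9.15
eef_pos: [542.1, 119.9, 8.0]
tcp_rot: [3.142, -0.0, -3.139]
ft_force: [-0.8, 0.6, 0.5]
opening: 0.169
```

```bash
python3 -c "
from h import *
look('g')"
```

```text
g t 9.35 pos [542.2 119.9   8. ] rot [ 3.1415e+00  2.0000e-04 -3.1388e+00] F [-0.38  0.28  0.08] sd [0.42 0.53 0.55]
```

{"op": "arm_command", "data": {"targets": [[[0,0,0],[-0.001,0,0],212],[[0,0,0],[-0.002,0,0],212],[[0,0,0],[-0.003,0,0],212]]}}

```text
t: 9.65
eef_pos: [544.3, 119.9, 8.0]
tcp_rot: [-3.142, -0.002, -3.139]
ft_force: [-6.8, 1.1, 4.3]
opening: 0.17
```

```bash
python3 -c "
from h import *
look('h1')
p=cv2.imread('pics/h1_scene.png');cv2.imwrite('pics/hc.png',cv2.resize(p[130:280,200:380],None,fx=4,fy=4,interpolation=cv2.INTER_CUBIC))"
```

```text
h1 t 9.85 pos [544.5 119.9   8. ] rot [-3.1416e+00 -1.3000e-03 -3.1388e+00] F [-4.87 -0.55  3.89] sd [0.14 0.41 0.33]
```

View pics/hc.png

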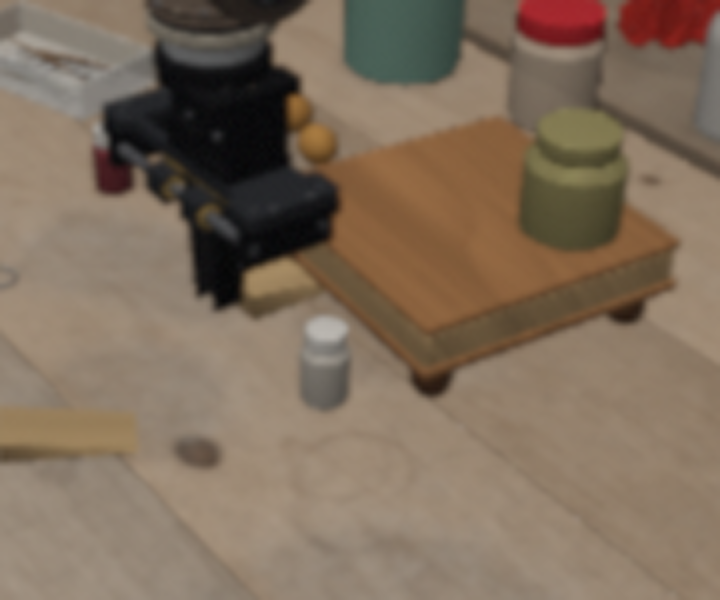

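The push rose to about 7 N at TCP x≈544, after less than 0.1 N at 542. The wedge has just jammed, which implies a gap of about 10 mm, within the stated range. I'll retreat straight back, raise and check.

{"op": "arm_command", "data": {"targets": [[[0,0,0],[0.003,0,0],212],[[0,0,0],[0.015,0,0],212],[[0,0,0],[0.04,0,0],212],[[0,0,0],[0.04,0,-0.03],212],[[0,0,0],[0.04,0,-0.08],255],[[0,0,0],[0.04,0,-0.13],255],[[0,0,0],[0.09,0,-0.16],255],[[0,0,0],[0.14,0,-0.16],255]]}}

```text
t: 10.65
eef_pos: [412.5, 119.6, 169.8]
tcp_rot: [3.141, 0.006, -3.139]
ft_force: [-0.2, 1.1, -0.4]
opening: 0.003
```

{"op": "arm_command", "data": {"targets": [[[0,0,0],[0.03,0.04,0],255],[[0,0,0],[0.03,0.08,0],255],[[0,0,0],[0.03,0.12,0],255],[[0,0,0],[0.03,0.12,0],255]]}}

```text
t: 11.05
eef_pos: [381.4, 242.6, 167.6]
tcp_rot: [3.14, 0.002, -3.135]
ft_force: [-0.1, -0.5, -0.1]
opening: 0.003
```

Run:
```python
from h import *
look("i");print(env.state()['opening'])
c=get_calibration("top");
for f in("pics/top0.png","pics/i_top.png"):
    p=cv2.imread(f);big=cv2.resize(p,None,fx=4,fy=4,interpolation=cv2.INTER_CUBIC);h=cv2.cvtColor(big,cv2.COLOR_BGR2HSV)
    m=comp(cv2.morphologyEx((h[...,1]>150).astype(np.uint8),cv2.MORPH_OPEN,np.ones((7,7))),1002,722)
    ct=max(cv2.findContours(m,0,2)[0],key=cv2.contourArea);b=cv2.boxPoints(cv2.minAreaRect(ct));P=np.array([ray(c,*((q+.5)/4-.5),72) for q in b]);print(P.round(1).tolist(),P.mean(0))
p=cv2.imread('pics/i_scene.png');q=cv2.imread("pics/i_top.png")
cv2.imwrite('pics/ic.png',np.hstack([cv2.resize(p[130:280,230:360],None,fx=3,fy=3,interpolation=cv2.INTER_CUBIC),cv2.resize(q[125:275,190:320],None,fx=3,fy=3)]))
```

```text
i t 11.25 pos [381.6 238.7 167.3] rot [-3.1414e+00 -3.0000e-04 -3.1390e+00] F [ 0.12 -0.2  -0.27] sd [0.51 0.17 0.61]
0.003565085133380973
[[592.1, 144.5, 72.0], [797.3, 130.3, 72.0], [778.7, -73.3, 72.0], [574.5, -55.4, 72.0]] [685.63798795  36.52485151  72.        ]
[[589.7, 144.7, 72.0], [797.2, 130.5, 72.0], [778.8, -73.2, 72.0], [572.4, -55.3, 72.0]] [684.53770526  36.67942706  72.        ]
```

View pics/ic.png

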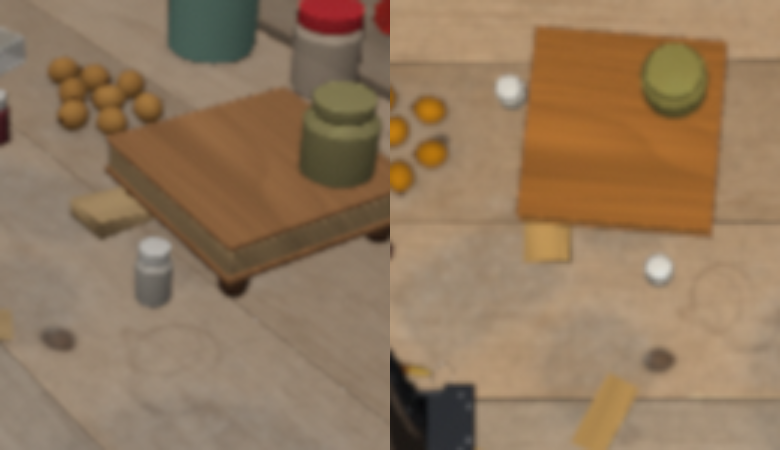

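The plinth has not moved. The 1–2 mm change on the near edge comes from the wedge colour merging into the mask. The wedge stays under the near left foot. Now I'll press with shut fingers at (613,123).

Run:
```python
from h import *
s=env.state()
plan(s['eef_pos'],s['tcp_rot'][2],[613,123,130],np.pi)
plan(s['eef_pos'],s['tcp_rot'][2],[613,123,85],np.pi)
```

```text
turn [-0.     -0.      0.0026] shift [-0.2311 -0.1163  0.0373]
turn [-0.     -0.      0.0026] shift [-0.2311 -0.1163  0.0823]
```

{"op": "arm_command", "data": {"targets": [[[0,0,0],[-0.2311,-0.1163,0.0373],255],[[0,0,0],[-0.2311,-0.1163,0.0373],255],[[0,0,0],[-0.2311,-0.1163,0.0373],255],[[0,0,0],[-0.2311,-0.1163,0.0373],255],[[0,0,0],[-0.2311,-0.1163,0.0373],255],[[0,0,0],[-0.2311,-0.1163,0.0373],255],[[0,0,0],[-0.2311,-0.1163,0.0373],255],[[0,0,0],[-0.2311,-0.1163,0.0373],255]]}}

```text
t: 12.05
eef_pos: [612.3, 123.3, 130.0]
tcp_rot: [3.142, -0.001, -3.14]
ft_force: [-0.8, -0.5, -0.3]
opening: 0.006
```

{"op": "arm_command", "data": {"targets": [[[0,0,0],[0,0,0.02],255],[[0,0,0],[0,0,0.038],255],[[0,0,0],[0,0,0.045],255],[[0,0,0],[0,0,0.045],255],[[0,0,0],[0,0,0.045],255]]}}

```text
t: 12.55
eef_pos: [613.3, 124.2, 86.1]
tcp_rot: [3.141, 0.001, -3.138]
ft_force: [0.6, 0.3, -0.5]
opening: 0.002
```

Run:
```python
from h import *
look("j")
p=cv2.imread('pics/j_scene.png');q=cv2.imread("pics/j_top.png")
cv2.imwrite('pics/jc.png',np.hstack([cv2.resize(p[130:280,230:360],None,fx=3,fy=3,interpolation=cv2.INTER_CUBIC),cv2.resize(q[125:275,190:320],None,fx=3,fy=3)]))
```

```text
j t 12.75 pos [613.6 123.9  85.9] rot [ 3.1414e+00  1.2000e-03 -3.1387e+00] F [-0.21  0.06 -0.07] sd [0.41 0.56 0.39]
```

View pics/jc.png

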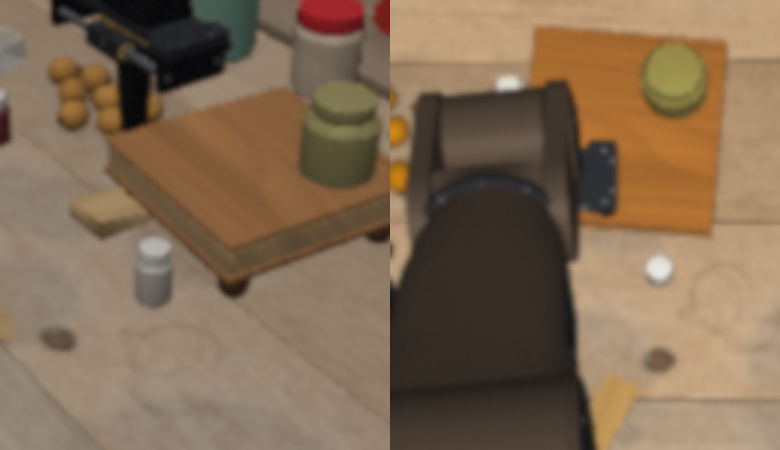

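Fingertips are just above the near left corner (crop 135,125). I'll descend gently.

{"op": "arm_command", "data": {"targets": [[[0,0,0],[0,0,0.004],255],[[0,0,0],[0,0,0.008],255],[[0,0,0],[0,0,0.0105],255],[[0,0,0],[0,0,0.0115],255],[[0,0,0],[0,0,0.012],255]]}}

```text
t: 13.25
eef_pos: [613.4, 123.8, 72.9]
tcp_rot: [3.142, -0.0, -3.139]
ft_force: [-0.3, 0.3, -0.7]
opening: 0.003
```

{"op": "arm_command", "data": {"targets": [[[0,0,0],[0,0,0.0005],255],[[0,0,0],[0,0,0.001],255]]}}

```text
t: 13.45
eef_pos: [613.5, 123.9, 72.2]
tcp_rot: [3.141, 0.0, -3.139]
ft_force: [-1.0, 0.2, 0.4]
opening: -0.0
```

{"op": "arm_command", "data": {"targets": [[[0,0,0],[0,0,0.0005],255],[[0,0,0],[0,0,0.001],255]]}}

```text
t: 13.65
eef_pos: [613.5, 123.9, 71.7]
tcp_rot: [3.141, 0.0, -3.139]
ft_force: [-2.9, 0.6, 9.4]
opening: 0.003
```

Run:
```python
from h import *
look("k");look("k2")
p=cv2.imread('pics/k_scene.png');q=cv2.imread("pics/i_scene.png")
cv2.imwrite('pics/kc.png',np.hstack([cv2.resize(a[130:260,230:360],None,fx=3,fy=3,interpolation=cv2.INTER_CUBIC) for a in(q,p)]))
```

```text
k t 13.85 pos [613.5 123.9  71.7] rot [ 3.1414e+00  5.0000e-04 -3.1388e+00] F [-1.91  0.26  5.72] sd [0.37 0.29 0.55]
k2 t 14.05 pos [613.5 123.9  71.7] rot [ 3.1414e+00  5.0000e-04 -3.1388e+00] F [-1.65 -0.17  5.17] sd [0.16 0.83 0.23]
```

View pics/kc.png

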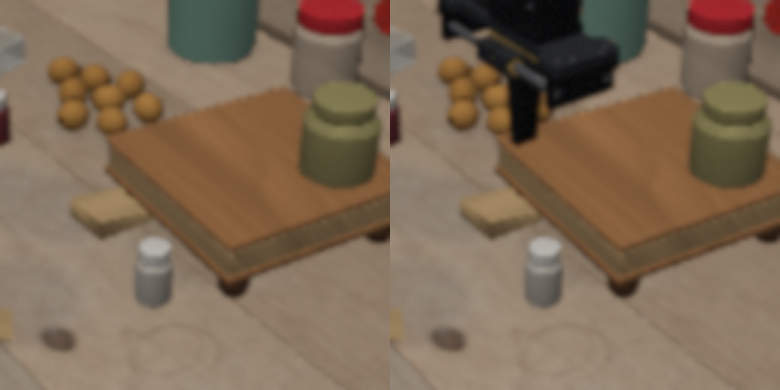

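Contact is solid and the plinth shows no visible tilt, but the force settled at about 5 N. I'll add a little.

{"op": "arm_command", "data": {"targets": [[[0,0,0],[0,0,0.0002],255],[[0,0,0],[0,0,0.0004],255],[[0,0,0],[0,0,0.0004],255],[[0,0,0],[0,0,0.0004],255]]}}

```text
t: 14.45
eef_pos: [613.5, 123.9, 71.6]
tcp_rot: [3.141, 0.001, -3.139]
ft_force: [-1.8, 0.2, 8.3]
opening: 0.006
```

```bash
python3 -c "
from h import *
look('l');look('l2')"
```

```text
l t 14.65 pos [613.5 123.9  71.6] rot [ 3.1414e+00  7.0000e-04 -3.1387e+00] F [-3.08 -0.12  8.38] sd [0.25 0.17 0.67]
l2 t 14.85 pos [613.5 123.9  71.6] rot [ 3.1414e+00  7.0000e-04 -3.1387e+00] F [-3.23  0.47  8.42] sd [0.24 0.61 0.15]
```

{"op": "arm_command", "data": {"targets": [[[0,0,0],[0,0,0.0001],255],[[0,0,0],[0,0,0.0002],255],[[0,0,0],[0,0,0.0002],255],[[0,0,0],[0,0,0.0002],255]]}}

```text
t: 15.25
eef_pos: [613.5, 123.9, 71.6]
tcp_rot: [3.141, 0.001, -3.139]
ft_force: [-3.5, -0.3, 10.3]
opening: 0.008
```

Run:
```python
from h import *
look('m');look('m2');look('m3')
p=cv2.imread('pics/m3_scene.png');q=cv2.imread("pics/i_scene.png");t=cv2.imread("pics/m3_top.png")
cv2.imwrite('pics/mc.png',np.hstack([cv2.resize(a,(390,390),interpolation=cv2.INTER_CUBIC) for a in(p[130:260,230:360],t[125:255,200:330])]))
# far-part edge shift of plinth/tin between unpressed and pressed
a=cv2.cvtColor(q,6)[150:225,315:372].astype(np.float32);b=cv2.cvtColor(p,6)[150:225,315:372].astype(np.float32)
print(cv2.phaseCorrelate(a,b))
a=cv2.cvtColor(q,6)[195:225,282:330].astype(np.float32);b=cv2.cvtColor(p,6)[195:225,282:330].astype(np.float32)
print(cv2.phaseCorrelate(a,b))
```

```text
m t 15.45 pos [613.5 123.9  71.6] rot [ 3.1414e+00  8.0000e-04 -3.1387e+00] F [-3.66 -0.07 10.44] sd [0.39 0.11 0.41]
m2 t 15.65 pos [613.5 123.9  71.6] rot [ 3.1414e+00  8.0000e-04 -3.1387e+00] F [-3.4  -0.15 10.55] sd [0.37 0.36 0.46]
m3 t 15.85 pos [613.5 123.9  71.6] rot [ 3.1414e+00  8.0000e-04 -3.1388e+00] F [-3.16  0.24 10.17] sd [0.14 0.55 0.56]
((0.01562417840878183, 0.49068796511861734), 0.9960612994299994)
((0.0029861430485205176, 0.055848808810781136), 1.0179519454638164)
```

View pics/mc.png

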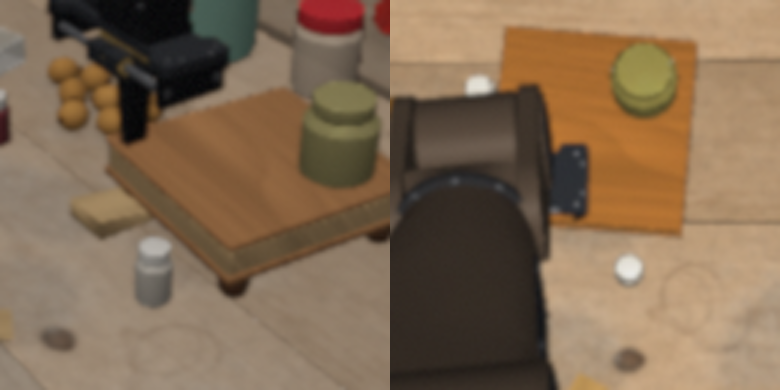

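The force holds at about 10 N. As a level check, I'll fit a plane to the plinth top in the depth image and compare it with the start.

Run:
```python
from h import *
P,D=read_camera("scene");c=get_calibration("scene");f=K(c);T=np.array(c["world_from_camera"])
def fit(d):
    poly=np.array([proj(c,q) for q in((650,100,72),(780,110,72),(760,20,72),(700,10,72),(690,-50,72),(590,-40,72),(600,70,72))]).round().astype(np.int32)
    m=np.zeros(d.shape,np.uint8);cv2.fillPoly(m,[poly],1);v,u=np.nonzero((m>0)&(d>0));z=d[v,u]
    X=np.c_[(u-c["cx"])/f*z,(v-c["cy"])/f*z,z]@T[:3,:3].T+T[:3,3]
    A=np.c_[X[:,:2]-[685,36],np.ones(len(X))]
    k=np.abs(X[:,2]-np.median(X[:,2]))<8
    for _ in range(4):
        s=np.linalg.lstsq(A[k],X[k,2],rcond=None)[0];r=X[:,2]-A@s;k=np.abs(r)<3*max(r[k].std(),.3)
    return s.round(4),len(X),k.sum(),r[k].std()
print(fit(np.load("scene0d.npy")));print(fit(D))
a=cv2.imread("pics/scene0.png");i=cv2.imread("pics/i_scene.png")
for n,(y0,y1,x0,x1) in dict(tin=(155,195,325,362),right=(190,225,300,330),redjar=(120,155,325,360),pot=(205,235,268,295),bottle=(220,330,420,500)).items():
    g=lambda p:cv2.cvtColor(p,6)[y0:y1,x0:x1].astype(np.float32);w=cv2.createHanningWindow((x1-x0,y1-y0),5)
    print(n,[np.round(cv2.phaseCorrelate(g(a),g(b),w)[0],2) for b in(i,P)])
look('n')
```

```text
(array([-3.00000e-04,  1.00000e-04,  7.28343e+01]), 1563, np.int64(1482), np.float64(0.9671780601993515))
(array([ 1.60000e-03, -2.80000e-03,  7.28398e+01]), 1563, np.int64(1488), np.float64(0.9769856011716516))
tin [array([ 0.02, -0.01]), array([-0.1 , -0.08])]
right [array([0.19, 0.1 ]), array([ 0.31, -0.12])]
redjar [array([0.09, 0.04]), array([0.11, 0.25])]
pot [array([ 0.53, -0.08]), array([ 0.54, -0.02])]
bottle [array([-0.04, -0.09]), array([-0.02,  0.  ])]
n t 16.1 pos [613.5 123.9  71.6] rot [ 3.1414e+00  8.0000e-04 -3.1388e+00] F [-3.27  0.38 10.23] sd [0.3  0.43 0.52]
```

The tilt changed by only about 0.003 rad under 10 N (limit 0.015; unwedged it would be at least 0.07), so the wedge carries the foot. Handing in.

```bash
python3 -c "
from h import *
print(env.job_done()); s=env.state(); print(s['t'],s['ft_force'])"
```

```text
the job is handed in; nothing more can be done
None
the job is handed in; nothing more can be done
```

I pushed the largest wedge under the plinth's near left foot and handed the job in at about 16 s, with the fingertips still pressing above that foot. No verdict was reported.

**What I did:** I first shifted the wedge about 23 mm sideways to line it up with the foot. Then I pushed it from behind, nose first, until the push jumped from under 0.5 N to about 7 N. After backing off, I pressed with closed fingers on the top at about (613, 123) mm.

**Last checks:**
- **Press force:** it held steady at about 10.2 N downward, plus about 3 N sideways towards the robot, so the press was not perfectly vertical.
- **Level:** the plinth top was within about 0.003 rad of level, compared with at least 0.07 rad if the wedge were not carrying it.
- **Plinth and tin:** neither had visibly moved, and the tin was upright. The 1–2 mm shift measured on the plinth's near edge is most likely the wedge's colour merging into the outline.
- **Other things:** `pot_front` showed a half-pixel image shift (about 1 mm), far below the limit. I did not re-measure the other things one by one.
- **Not measured:** the force between wedge and plinth is only inferred from the plinth staying level. The wedge's sideways offset from the foot is estimated at about 4 mm from the camera images.

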